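# Draw out the sprung repeat gauge to its mark and hold it

## Robot

A 6-joint arm with a two-finger parallel gripper is mounted at the origin on the work surface. World frame = base frame: x ahead of the robot, y to its left, z up, the work surface at z = 0. Lengths are in m, angles in rad, forces in N, time in s.
With the tool pointing down it reaches from about 0.375 to 0.9 m from the base axis. Payload 3.1 kg.
Tool frame: the origin (TCP) lies between the finger pads; the fingertips stand manip.finger_overhang ahead of it and the grasp point (between the pads) lies 5 mm behind it (manip.finger_overhang is the distance from the TCP to the fingertips, in m); z points along the fingers, y is the line along which they close (so a half turn about z gives the same grasp; the last joint's range is limited). The gripper opens to 85 mm and grips with 20 to 120 N. Pads are 22 mm wide; open, the fingers measure 114 mm over their backs; the gripper's body (76 mm by 85 mm) begins 54 mm behind the grasp point. The pads swing forward as they close: fully open they stand 13 mm farther back than shut.
Start: joints at [-1.446, 0.527, 1.433, -0, 1.181, -0.178], TCP at [0.187, -0.596, 0.245] pointing down, gripper open.
Joint ranges: [-3.08, 3.08], [-0.75, 2.2], [0.22, 2.44], [-1.43, 4.57], [0, 2.65], [-2.85, 2.85]. Speed limits (rad/s): [2.79, 2.79, 3.14, 3.14, 3.14, 3.14].

## Interface

Orientations are given as a unit quaternion [x, y, z, w].
In Python, from station import manip gives the robot as it stands.
- The arm moves only by the tool drive_tool, never from a script. Its argument "plan" is a list of rows, each a list of 7 numbers: the shift along the tool's x, y, z in m, then the turn, a rotation vector about the tool's x, y, z in degrees, then the opening, from -1 (shut) to 1 (fully open). In form: [[x, y, z, wx, wy, wz, gripper], ...]. A call has 1 to 10 rows; each row shifts and turns the commanded pose from where the row before left it, along the tool's axes as they then stand; what a row does not reach is not made up. A row lasts 1/10 s, in which the tool goes at most 50 mm and 8.59 degrees, less where a joint would pass 70% of its speed; a pose out of reach is approached as far as the arm can. A call is refused whole if a number of a shift passes 0.05 or a number of a turn 8.59, either way. A call with a gripper value outside its range is refused whole. The fingers move at their own pace and stop on an object; "newtons" is the grip in N (left out, the last holds). Time passes only in rows, so rows that do not move let the fingers close. It gives the time, the measured TCP pose, the force, the opening and the grip force at its end, in the units of the state.
- manip.sense(): the state, without advancing time (a new reading comes with each control period).
- manip.snapshot(name): name is "scene" or "top" or "wrist"; returns a dict with "image" (420x560x3 uint8, red, green, blue), "z_map" (420x560 float32, m along the optical axis (not along the pixel's ray), 0 where there is no reading), "fov_y" (degrees; the focal length in pixels is half the picture's height over the tangent of half this angle, whatever the lens; pixels are square), "cx", "cy" (the principal point, pixels), "extrinsics" (4x4, takes a point from camera to world coordinates); the wrist camera has in their place "mount" (4x4, takes a point from camera to tool coordinates, whose origin is the TCP and whose axes are the flange's). Camera axes: x right, y up, looking along -z (the intrinsics and any distortion apply to the point x, -y, -z); pixel columns grow to the right and rows downward; lengths in m; the calibration is good to about 2 mm. A picture is of the moment at which its call begins: read the wrist's pose just before it.
- manip.sign_off(): hands the job in; it is judged then, once.
The state is a dict: "t": time; "q": joint angles; "qd": joint speeds; "tau": joint torques, N m; "tcp_pos": TCP position; "tool_rot": TCP orientation; "force": force on the tool from outside, world axes, zero at the start; "ft_torque": the same for the moment, N m; "finger_gap": opening from 0.0 (shut) to 1.0 (fully open); "gripper_force": force on a finger pad.
Only numpy, scipy, OpenCV 4.12 (cv2) and the standard library are available. Lean on these libraries where they do the work, as an engineer would, in place of code of your own. Each camera call takes 0.05 s, during which the arm holds its last target. There are 200 camera calls.

## Task

Set out the next pattern repeat on the print table: press the red latch lever of the grey gauge all the way down to free the sprung rod and leave it down, then take the rod's upright black handle and pull the rod out against its spring until the yellow pointer lines up with the red length mark, and keep holding it still there; the program finishes while holding. Do not shift the red mark, and leave the weights, jar, brush, screen, squeegee and yarn cone where they are.

Things in the scene. Friction and masses are not known exactly. Their poses are not given: they have to be found in the camera images.
- gauge: Fixed grey repeat gauge, base plate 90 x 250 x 10 mm; place and yaw vary. Origin at table height under the rod's axis; +y is the way the rod pulls out (about the robot's left), z up, +x the lever's side (away from the robot). Aluminium sleeve, open on top: 36 mm wide, y -160 to +25 mm, 58 mm high; black bush (68 mm high) to y = 30. Blue latch head: 88 mm high, x 21 to 43, y -129 to -95.
- lever (a joint): Latch lever angle: 0 raised, 0.7 rad fully down (a fixed stop); starts near 0 and stays where it is left (about 2 N at the paddle moves it). Its hinge runs along the gauge's y at gauge x = 32, y = -112, z = 80 mm. While raised (below about 0.4 rad) its pawl stops the rod after 5 mm.
- paddle (a point): Centre of the upper face of the lever's red paddle (32 mm along the lever, 26 mm wide, 10 mm thick), 76 mm from the hinge. At 0 it slopes up from the hinge by 0.6 rad, at gauge x = 92, y = -112, z = 127 mm; fully down it dips 0.1 rad, at about x = 108, z = 77 mm, free space below. Push it straight down from above.
- rod: Sprung inner rod (steel, 14 mm thick) with its handle. Origin on the rod's axis, 50 mm above the table, at gauge y = 0 with the rod home; axes as the gauge's. It moves only along the gauge's +y, 0 to 130 mm (far stop). A spring pulls it home: 3 N at home, growing 50 N per m (8 N at 100 mm), plus about 0.3 N of friction.
- grip (a point): Point at which to pinch the rod's upright black round handle (18 mm in diameter, from 36 to 116 mm above the table), on its axis, 95 mm above the table, 21 mm below its top; with the rod home at gauge x = 0, y = 62 mm. Fingers may close along any horizontal direction.
- pointer (a point): Free end of the yellow pointer (4 mm wide) that sits on the rod's brass block and moves with the rod; at home it is at gauge x = -27, y = -130, z = 68 mm.
- mark (a joint): Where the red length mark is set, m: how far the rod must be pulled out from home for the pointer to line up with it. It differs from start to start (0.055 to 0.105) and must stay as set; a stiff slider (6 N).
- mark_tip (a point): Tip of the red length mark, a small red block 18 mm long and at most 72 mm above the table, on the white scale bar (top at 55 mm) along the sleeve's -x side; tip at gauge x = -28, z = 68 mm; axes as the gauge's. The pointer lines up when both have the same y in the gauge's frame.
- weight_a: Bystander: a 64 mm wide, 34 mm high black rubber-covered weight; origin at the centre of its underside.
- weight_b: Bystander: a second weight, the same; origin at the centre of its underside.
- ink_jar: Bystander: a 60 mm wide, 65 mm high screw-top ink jar; origin at the centre of its underside.
- brush: Bystander: a 200 mm brush lying on the table; origin at the centre of its underside.
- screen: Bystander: a 360 x 300 x 26 mm printing screen in a blue frame, lying on the table to the robot's right; origin at the centre of its underside.
- squeegee: Bystander: a wooden 220 x 30 x 48 mm squeegee standing on its blade inside the screen's frame; origin at the centre of its underside.
- yarn: Bystander: a 130 mm high cone of yarn to the robot's left; origin at the centre of its underside.

How it is judged:
On the way, in this order (a step that is already met when the one before it is completed fails the run):
1. the latch lever is pressed down while the rod is still home (value of joint lever above 0.55 rad and y of pointer in the frame of gauge below -0.12 m), for 0.1 s.
2. the fingers hold the rod with its pointer at the red mark (y of pointer in the frame of mark_tip between -0.005 and 0.005 m and contact force between the fingers and rod above 2 N), for 0.3 s.
At the end, for the whole second after the job is handed in: The robot's fingers hold the handle (more than 2 N) with the yellow pointer within 5 mm of the red mark along the rod, the rod is still (under 10 mm/s), and the lever is down (above 0.55 rad) (all of step 2 and linear speed of rod below 0.01 m/s and value of joint lever above 0.55 rad); the arm keeps its last pose, push and grip.
It fails at once if the red mark was shifted by more than 4 mm (distance of mark_tip from where it was at the start of the episode above 0.004 m).
It fails at once if a bystander was moved by more than 20 mm (distance of any of weight_a, weight_b, ink_jar, brush, screen, squeegee, yarn from where it was at the start of the episode above 0.02 m).
It also fails if it takes over 48 s, if anything falls off the work surface, if the arm or the gripper's body presses on something with over 40 N, if the wrist force passes 120 N, or if a joint passes its speed limit or range.

## Working session

There is one attempt and no reset: what is moved stays moved. The work goes in short steps, Python scripts to look and compute and a tool call to move; the robot and the scene stay as the last step left them, time stands still between calls to the robot, and variables do not carry over. Pictures are saved under pics/ and viewed, at most 10 in all, crops included, and the job is handed in when it is done.

Besides the shell and the picture viewer there is one more tool, called after ">>>" as a command line: name --pt "numbers of a row" for each row, then --argument value for the rest. drive_tool: Moves the arm, as the interface text tells. Its arguments: {"type":"object","properties":{"plan":{"type":"array"},"newtons":{"type":"number"}},"required":["plan"]}

```bash
mkdir -p pics
cat > h.py <<'E'
import numpy as np, cv2
from station import manip
from scipy.spatial.transform import Rotation as R
def snap(name, fn=None):
    s=manip.sense(); d=manip.snapshot(name)
    if 'mount' in d:
        T=np.eye(4);T[:3,:3]=R.from_quat(s['tool_rot']).as_matrix();T[:3,3]=s['tcp_pos']
        d['extrinsics']=T@d['mount']
    if fn: cv2.imwrite(fn,d['image'][:,:,::-1])
    return d
def cloud(d):
    z=d['z_map'];h,w=z.shape;f=h/2/np.tan(np.radians(d['fov_y'])/2)
    v,u=np.mgrid[:h,:w]
    P=np.stack([(u-d['cx'])/f*z,-(v-d['cy'])/f*z,-z],-1)
    E=d['extrinsics'];return P@E[:3,:3].T+E[:3,3]
E
python3 - <<'E'
from h import *
s=manip.sense();print(s,manip.finger_overhang)
a=snap('top','pics/top.png');b=snap('scene','pics/scene.png')
for d in(a,b):print({k:v for k,v in d.items() if k not in('image','z_map')})
np.savez('d.npz',ti=a['image'],tc=cloud(a),si=b['image'],sc=cloud(b))
E
```

```text
{'t': 0.0, 'q': array([-1.44550872e+00,  5.28476868e-01,  1.43392053e+00,  2.09342365e-06,
        1.18140111e+00, -1.78497568e-01]), 'qd': array([ 0.00105496,  0.00092575,  0.00059674, -0.00031932, -0.00070582,
       -0.00097599]), 'tau': array([-8.56831430e-04, -4.42359710e+01, -1.78027171e+01, -2.65336239e-04,
        8.29035096e-03,  1.46625251e-06]), 'tcp_pos': array([ 0.18690055, -0.5956704 ,  0.24432122]), 'tool_rot': array([ 9.88485942e-01,  1.51308714e-01,  3.03075321e-05, -1.10251358e-03]), 'force': array([-0.6309679 , -0.31375092, -0.71330719]), 'ft_torque': array([-0.01893338,  0.02294964, -0.00896847]), 'gripper_force': 0.0, 'finger_gap': 0.9983475555798607} 0.014
{'fov_y': 55.57395156491816, 'cx': 276.73638049075055, 'cy': 207.2679253549173, 'extrinsics': array([[ 8.88585062e-03,  9.97802085e-01, -6.56661378e-02,
         4.50673811e-01],
       [-9.99960512e-01,  8.85843643e-03, -7.08636104e-04,
        -1.12401964e-02],
       [-1.25379274e-04,  6.56698416e-02,  9.97841398e-01,
         1.53421518e+00],
       [ 0.00000000e+00,  0.00000000e+00,  0.00000000e+00,
         1.00000000e+00]])}
{'fov_y': 45.31693863261366, 'cx': 280.60837339960466, 'cy': 209.77445061393004, 'extrinsics': array([[-0.76089733, -0.5027128 ,  0.41026223,  1.19905606],
       [ 0.64868348, -0.60458451,  0.46226326,  0.73353128],
       [ 0.01565253,  0.61786521,  0.78612822,  1.36174154],
       [ 0.        ,  0.        ,  0.        ,  1.        ]])}
```

View pics/top.png

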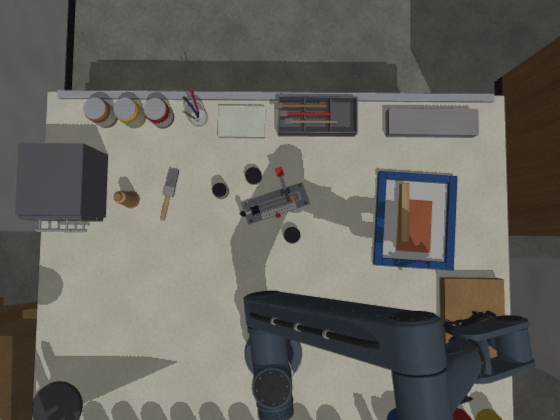

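View pics/scene.png

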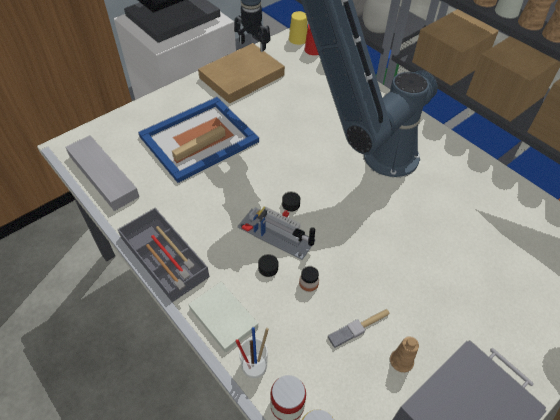

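The top view shows the gauge around (275,203), with the red paddle at (280,172), the red mark near (278,214) and the handle near (243,213). The weights and jar are at (253,175), (219,190) and (292,235). I'll enlarge the view and measure.

Run:
```python
from h import *
D=np.load('d.npz')
t=D['ti'];P=D['tc']
a=cv2.resize(t[155:255,200:325],None,fx=6,fy=6,interpolation=cv2.INTER_CUBIC)[:600]
b=cv2.resize(D['si'][180:290,225:345],None,fx=5,fy=5,interpolation=cv2.INTER_CUBIC)
cv2.imwrite('pics/ca.png',a[:,:,::-1]);cv2.imwrite('pics/cb.png',b[:,:,::-1])
for im,C,n in((t,P,'top'),(D['si'],D['sc'],'scene')):
    i=im.astype(int);r,g,bl=i[...,0],i[...,1],i[...,2]
    near=(abs(C[...,0]-.55)<.25)&(abs(C[...,1])<.25)&(C[...,2]>.004)
    for nm,m in(('red',(r>110)&(g<70)&(bl<70)),('yel',(r>130)&(g>100)&(bl<80)),('blue',(bl>r+30)&(bl>60)),('black',(r<45)&(g<45)&(bl<45)&(C[...,2]>.02))):
        k,l,st,ce=cv2.connectedComponentsWithStats((m&near).astype('uint8'))
        for j in range(1,k):
            if st[j,4]>3:print(n,nm,st[j,4],ce[j].round(1),C[l==j].mean(0).round(4),'zmax',C[l==j][:,2].max().round(3))
    m=(C[...,2]>.006)&(C[...,2]<.014)&near
    k,l,st,ce=cv2.connectedComponentsWithStats(((C[...,2]>.006)&near).astype('uint8'))
    for j in range(1,k):
        if st[j,4]>100:
            q=C[l==j];print('obj',st[j,4],ce[j].round(0),cv2.minAreaRect(q[q[:,2]<.014][:,:2].astype('float32')*1000), q[:,2].max().round(3))
```

```text
top red 35 [278.1 170.4] [ 0.669  -0.0137  0.1634] zmax 1.534
top blue 6 [288.3 189.2] [ 0.6123 -0.0519  0.0889] zmax 0.094
top blue 6 [281.  191.5] [ 0.579  -0.0223  0.329 ] zmax 1.534
top black 194 [253.1 175.1] [0.6697 0.0801 0.0412] zmax 1.534
top black 143 [219.  189.2] [0.6115 0.2029 0.0743] zmax 1.534
top black 18 [286.4 193.8] [ 0.5953 -0.045   0.0874] zmax 0.092
top black 63 [254.9 209.7] [0.5375 0.0705 0.0643] zmax 0.073
top black 18 [242.8 213.4] [0.5217 0.1114 0.1034] zmax 0.12
top black 190 [291.8 234.3] [ 0.4482 -0.0675  0.0336] zmax 0.043
top black 59 [401.8 315.8] [ 0.3011 -0.2433  0.7868] zmax 0.818
obj 235 [253. 175.] ((664.4346313476562, 61.18458557128906), (21.42669677734375, 66.45328521728516), 63.38333511352539) 1.534
obj 1586 [275. 202.] ((587.90673828125, 7.8157806396484375), (169.7194061279297, 256.6739501953125), 27.847768783569336) 1.534
obj 222 [220. 190.] ((613.7305908203125, 184.3904571533203), (13.896584510803223, 58.58037567138672), 87.8718032836914) 1.534
obj 228 [291. 235.] ((467.501953125, -85.527099609375), (45.89936065673828, 5.335597991943359), 4
[... 415 characters left out ...]
black 209 [290.8 199.9] [ 0.4503 -0.0587  0.0321] zmax 0.041
scene black 75 [298.3 233.5] [0.5401 0.0783 0.0625] zmax 0.074
scene black 81 [311.3 237.1] [0.5261 0.1225 0.0782] zmax 0.118
scene black 282 [267.9 264.1] [0.6742 0.0892 0.0321] zmax 0.041
scene black 205 [309.5 274.7] [0.6151 0.2126 0.0633] zmax 0.072
obj 2316 [280. 226.] ((504.3526306152344, -23.714202880859375), (230.67144775390625, 250.97592163085938), 20.19532585144043) 0.129
obj 370 [268. 265.] ((686.0376586914062, 99.44276428222656), (23.96603775024414, 59.833534240722656), 44.201332092285156) 0.041
obj 422 [309. 278.] ((623.0386352539062, 222.4979705810547), (27.99988555908203, 61.846797943115234), 43.27936553955078) 0.072
```

View pics/ca.png

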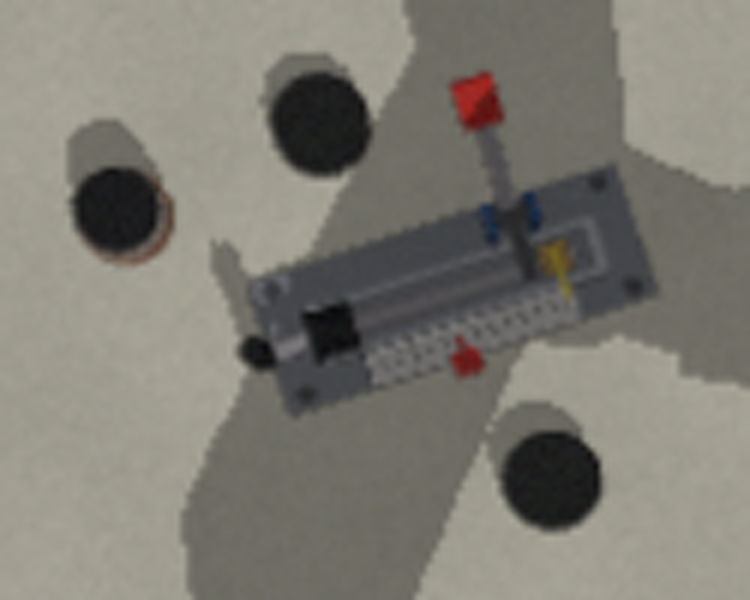

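View pics/cb.png

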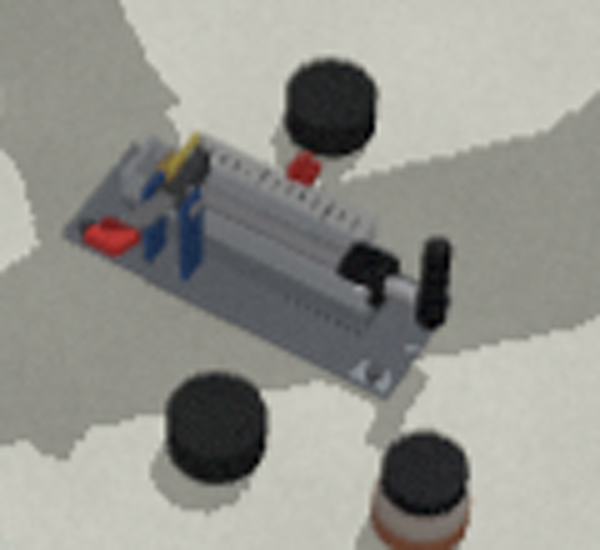

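The crops show these features. Top crop: plate corners (614,165), (658,292), (296,416), (250,283); handle top (258,352); paddle (477,100); pointer end (567,296); mark tip (461,340). Scene crop: handle top (437,240), pointer end (198,137), red mark (304,168). Next I'll fit the gauge pose from these.

```bash
cat >> h.py <<'E'
def ray(d,u,v,z):
    h=420;f=h/2/np.tan(np.radians(d['fov_y'])/2);E=d['extrinsics']
    r=E[:3,:3]@np.array([(u-d['cx'])/f,-(v-d['cy'])/f,-1]);o=E[:3,3]
    return o+r*(z-o[2])/r[2]
E
python3 - <<'E'
from h import *
from scipy.optimize import least_squares
d={n:snap(n) for n in('top','scene')}
F=[('top',258,352,(0,62,116)),('top',477,100,(92,-112,127)),('top',567,296,(-27,-130,68)),
('scene',437,240,(0,62,116)),('scene',198,137,(-27,-130,68)),('top',512,216,(32,-112,88)),('top',331,330,(0,None,68))]
def px(n,c,r):
    return ((c+.5)/6-.5+200,(r+.5)/6-.5+155) if n=='top' else ((c+.5)/5-.5+225,(r+.5)/5-.5+180)
W=[(ray(d[n],*px(n,c,r),g[2]/1e3),g) for n,c,r,g in F[:6]]
def T(p,g): c,s=np.cos(p[2]),np.sin(p[2]);return np.array([p[0]+c*g[0]-s*g[1],p[1]+s*g[0]+c*g[1]])
f=lambda p:np.concatenate([T(p,np.array(g[:2])/1e3)-w[:2] for w,g in W])
s=least_squares(f,[.54,.05,.2],loss='soft_l1',f_scale=.003);p=s.x
print('gauge',p,np.degrees(p[2]));print((s.fun*1000).reshape(-1,2).round(1) if 0 else (f(p)*1000).reshape(-1,2).round(1))
C=[ray(d['top'],*px('top',*c),.01)[:2] for c in((614,165),(658,292),(296,416),(250,283))]
for a,b in((0,3),(1,2),(0,1),(3,2)):
    v=C[b]-C[a];print(np.linalg.norm(v),np.degrees(np.arctan2(v[1],v[0])))
i=lambda w:np.array([[np.cos(p[2]),np.sin(p[2])],[-np.sin(p[2]),np.cos(p[2])]])@(w[:2]-p[:2])*1000
print('corners g',[i(c).round(1) for c in C])
for n,c,r in(('top',461,340),('top',567,296),('scene',304,175),('scene',198,137)):print(n,i(ray(d[n],*px(n,c,r),.068)).round(1))
print('paddle0',T(p,(.092,-.112)),'down',T(p,(.108,-.112)),'grip',T(p,(0,.062)),'tool yaw',R.from_quat(manip.sense()['tool_rot']).as_matrix().round(3))
np.save('p.npy',p)
E
```

```text
gauge [0.54154584 0.05687369 0.34059383] 19.514588794145553
[[-0.7  4.1]
 [-6.2 -0.5]
 [-0.6 -0.6]
 [ 0.8 -0.2]
 [ 1.7 -4.2]
 [ 2.   1.5]]
0.24511680962386487 108.55366331793554
0.2442492849310077 109.43460202692114
0.08629617695965697 -160.70682312756637
0.09006667774879797 -160.1674553252905
corners g [array([  46.8, -189.6]), array([ -39.5, -189.3]), array([-39.2,  55. ]), array([50.9, 55.5])]
top [-30.6 -59.2]
top [ -26.2 -129.6]
scene [-35.4 -50. ]
scene [ -27.2 -125.5]
paddle0 [ 0.66567428 -0.01796032] down [ 0.68075519 -0.01261557] grip [0.52083493 0.1153122 ] tool yaw [[ 0.954  0.299 -0.   ]
 [ 0.299 -0.954  0.001]
 [ 0.    -0.001 -1.   ]]
```

The gauge pose fits to within a few mm: yaw about 19.3°, which is nearly the tool's current yaw. The mark is about 70 mm out. I'll now move above the paddle with the fingers shut.

>>> drive_tool --pt "0.039 -0.025 0 0 0 -1.9 -1" --pt "0.039 -0.025 0 0 0 0 -1" --pt "0.039 -0.025 0 0 0 0 -1" --pt "0.039 -0.025 0 0 0 0 -1" --pt "0.039 -0.025 0 0 0 0 -1" --pt "0.039 -0.025 0 0 0 0 -1" --pt "0.039 -0.025 0 0 0 0 -1" --pt "0.039 -0.025 0 0 0 0 -1" --pt "0.039 -0.025 0 0 0 0 -1" --pt "0.039 -0.025 0 0 0 0 -1" --newtons 40

```text
t: 1.2
tcp_pos: [0.4745, -0.2308, 0.2453]
tool_rot: [0.986, 0.168, 0.0, 0.0]
force: [0.7, -0.0, 0.0]
finger_gap: 0.005
gripper_force: 0.0
```

>>> drive_tool --pt "0.039 -0.025 0 0 0 0 -1" --pt "0.039 -0.025 0 0 0 0 -1" --pt "0.039 -0.025 0 0 0 0 -1" --pt "0.039 -0.025 0 0 0 0 -1" --pt "0.03 -0.02 0 0 0 0 -1" --pt "0 0 0 0 0 0 -1" --pt "0 0 0 0 0 0 -1"

```text
t: 1.9
tcp_pos: [0.6093, -0.0569, 0.2448]
tool_rot: [0.986, 0.169, -0.001, 0.0]
force: [0.0, -0.7, 0.1]
finger_gap: 0.001
gripper_force: 0.0
```

Run:
```python
from h import *
p=np.load('p.npy');s=manip.sense();i=lambda w:np.array([[np.cos(p[2]),np.sin(p[2])],[-np.sin(p[2]),np.cos(p[2])]])@(w[:2]-p[:2])*1000
M=R.from_quat(s['tool_rot']).as_matrix();print(s['tcp_pos'],M.round(3),'g',i(s['tcp_pos']))
d=snap('wrist','pics/w1.png')
print(d['extrinsics'].round(3))
```

```text
[ 0.60932472 -0.05689071  0.24483443] [[ 0.943  0.333 -0.001]
 [ 0.333 -0.943 -0.   ]
 [-0.001 -0.    -1.   ]] g [  25.8827748  -129.87070185]
[[ 0.332  0.91   0.248  0.673]
 [-0.943  0.32   0.087 -0.035]
 [-0.    -0.263  0.965  0.374]
 [ 0.     0.     0.     1.   ]]
```

View pics/w1.png

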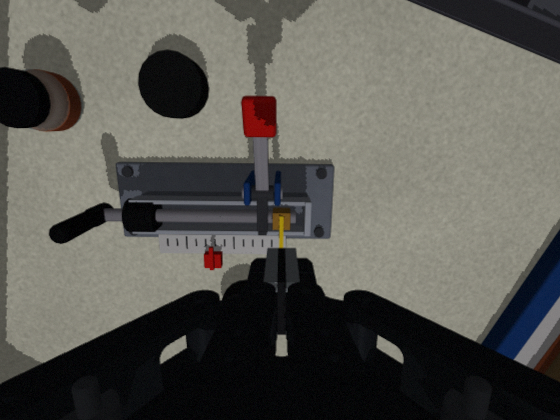

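The wrist view shows the paddle centre at (259,117), the pointer line at column 282 with its end near row 246, the mark tip at (212,238), the bush centre at (142,215) and the handle top at (62,233). I'll refine the numbers with this view.

Run:
```python
from h import *
p=np.load('p.npy');i=lambda w:(np.array([[np.cos(p[2]),np.sin(p[2])],[-np.sin(p[2]),np.cos(p[2])]])@(w[:2]-p[:2])*1000).round(1)
d=snap('wrist')
for n,u,v,z in(('paddle',259,117,127),('ptr',282,244,68),('mark',212,238,68),('handletop',62,233,116),('bushmid -,..',142,215,68),('plate',117,163,10),('plate',333,163,10),('plate',330,238,10),('lever root',263,205,88)):print(n,i(ray(d,u,v,z/1e3)))
big=cv2.resize(d['image'][180:290,130:330],None,fx=4,fy=4,interpolation=cv2.INTER_CUBIC);cv2.imwrite('pics/w1c.png',big[:,:,::-1])
```

```text
paddle [  96.8 -114.6]
ptr [ -26.7 -131.4]
mark [-19.9 -60.3]
handletop [ 2.6 56.3]
bushmid -,.. [4.6 7.9]
plate [49.5 55.4]
plate [  48.6 -189.6]
plate [ -41.7 -189.5]
lever root [  19.6 -113.9]
```

View pics/w1c.png

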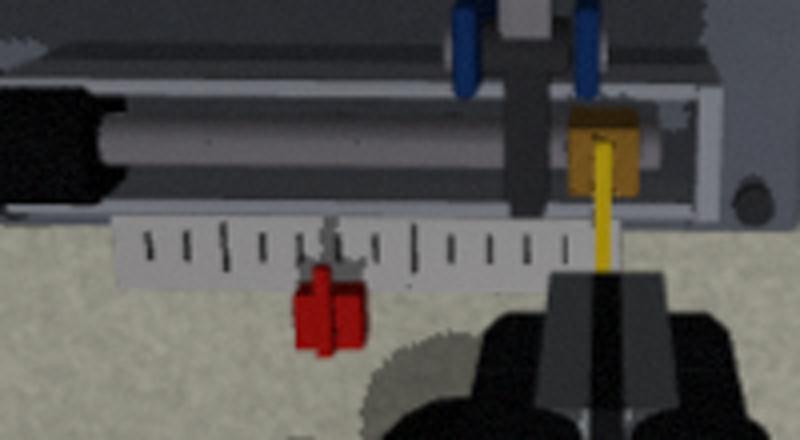

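Mark tip is at column 210 and the pointer at column 281, so the pull is about 71 mm. Now I'll move over the paddle and press down.

>>> drive_tool --pt "0.039 -0.009 0 0 0 0 -1" --pt "0.039 -0.008 0 0 0 0 -1" --pt "0 0 0.03 0 0 0 -1" --pt "0 0 0.03 0 0 0 -1" --pt "0 0 0.02 0 0 0 -1" --pt "0 0 0.01 0 0 0 -1" --pt "0 0 0.01 0 0 0 -1" --pt "0 0 0.01 0 0 0 -1" --pt "0 0 0.01 0 0 0 -1" --pt "0 0 0.01 0 0 0 -1"

```text
t: 3.0
tcp_pos: [0.6784, -0.0162, 0.1159]
tool_rot: [0.986, 0.168, 0.001, 0.001]
force: [1.3, -0.3, 2.5]
finger_gap: 0.0
gripper_force: 0.9
```

>>> drive_tool --pt "0 0 0.01 0 0 0 -1" --pt "0 0 0.005 0 0 0 -1" --pt "0 0 0.003 0 0 0 -1" --pt "0 0 0 0 0 0 -1"

```text
t: 3.4
tcp_pos: [0.6767, -0.0157, 0.0966]
tool_rot: [0.986, 0.168, -0.001, -0.0]
force: [-0.3, -0.1, 0.2]
finger_gap: 0.001
gripper_force: 0.0
```

Run:
```python
from h import *
p=np.load('p.npy');s=manip.sense();i=lambda w:np.array([[np.cos(p[2]),np.sin(p[2])],[-np.sin(p[2]),np.cos(p[2])]])@(w[:2]-p[:2])*1000
print(s['tcp_pos'],s['force'],i(s['tcp_pos']))
d=snap('scene');cv2.imwrite('pics/s2.png',cv2.resize(d['image'][150:290,200:360],None,fx=4,fy=4,interpolation=cv2.INTER_CUBIC)[:,:,::-1])
```

```text
[ 0.67674439 -0.0157322   0.09658673] [-0.266608   -0.07006122  0.15278598] [ 103.17849821 -113.59780876]
```

View pics/s2.png

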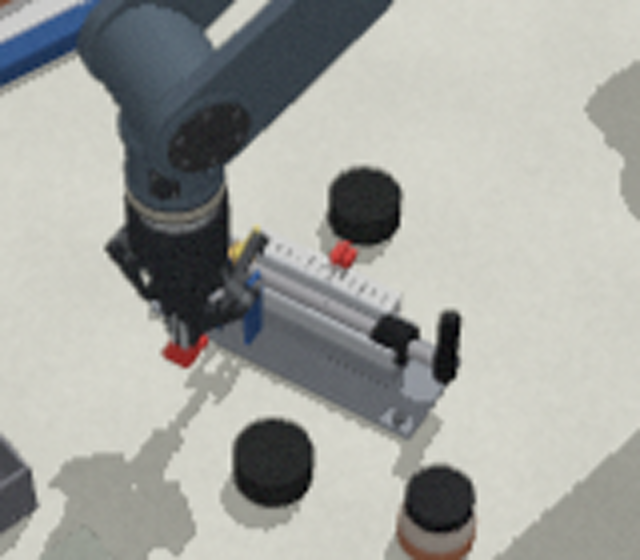

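The fingertips are on the paddle, which is nearly down at crop (185,350). I'll press on to the stop.

>>> drive_tool --pt "0 0 0.003 0 0 0 -1" --pt "0 0 0.002 0 0 0 -1" --pt "0 0 0.001 0 0 0 -1" --pt "0 0 0 0 0 0 -1"

```text
t: 3.85
tcp_pos: [0.677, -0.0158, 0.0921]
tool_rot: [0.986, 0.168, -0.0, -0.0]
force: [-2.1, -0.0, 5.7]
finger_gap: -0.001
gripper_force: 2.5
```

>>> drive_tool --pt "0 0 0.0015 0 0 0 -1" --pt "0 0 0 0 0 0 -1" --pt "0 0 0 0 0 0 -1"

```text
t: 4.15
tcp_pos: [0.677, -0.0158, 0.0918]
tool_rot: [0.986, 0.168, -0.0, 0.0]
force: [-2.8, -1.0, 10.1]
finger_gap: -0.003
gripper_force: 5.0
```

>>> drive_tool --pt "0 0 -0.02 0 0 0 -1" --pt "0 0 -0.045 0 0 0 -1" --pt "0 0 -0.045 0 0 0 -1" --pt "-0.02 -0.034 0 0 0 0 -1" --pt "-0.02 -0.034 0 0 0 0 1" --pt "-0.02 -0.034 0 0 0 0 1" --pt "-0.02 -0.034 0 0 0 0 1" --pt "-0.022 -0.035 0 0 0 0 1" --pt "0 0 0 0 0 0 1" --pt "0 0 0 0 0 0 1"

```text
t: 5.15
tcp_pos: [0.5243, 0.1124, 0.2001]
tool_rot: [0.986, 0.169, 0.0, 0.0]
force: [0.7, -0.3, 0.6]
finger_gap: 0.995
gripper_force: 0.0
```

Run:
```python
from h import *
p=np.load('p.npy');s=manip.sense();i=lambda w:(np.array([[np.cos(p[2]),np.sin(p[2])],[-np.sin(p[2]),np.cos(p[2])]])@(w[:2]-p[:2])*1000).round(1)
d=snap('wrist','pics/w2.png');P=cloud(d);print(s['tcp_pos'],i(s['tcp_pos']))
t=snap('scene');Q=cloud(t)
for C in(P,Q):
    m=(C[...,2]>.085)&(C[...,2]<.12)&(np.hypot(C[...,0]-.5225,C[...,1]-.112)<.03)
    q=C[m];print(len(q),[i(x) for x in (q.min(0),q.max(0),q.mean(0))] if len(q) else '', q[:,2].max() if len(q) else '')
    r=t['image'] if C is Q else d['image'];r=r.astype(int)
    m=(r[...,0]>90)&(r[...,1]<60)&(r[...,2]<60)&(C[...,2]>.05)&(abs(C[...,0]-.67)<.05)&(abs(C[...,1])<.05)
    q=C[m];print('paddle',len(q),i(q.mean(0)) if len(q) else'',np.percentile(q[:,2],[5,50,95]) if len(q) else '')
```

```text
[0.524319   0.11236308 0.20006836] [ 2.3 58.1]
657 [array([-9.9, 56.8]), array([12.7, 67.3]), array([ 4.2, 61.8])] 0.11836215651703191
paddle 1346 [ 106.2 -113.1] [0.07609826 0.07803154 0.0796512 ]
48 [array([-8.7, 58.8]), array([13.7, 68.9]), array([ 5., 65.])] 0.11980154463644
paddle 21 [ 110.5 -105.9] [0.07049183 0.07534387 0.08051933]
```

View pics/w2.png

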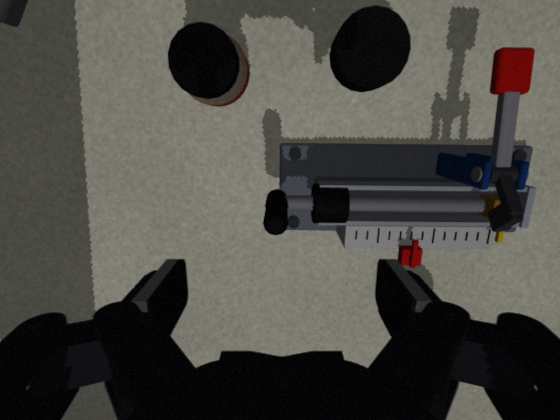

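The lever is down (paddle at 0.078 m), and the handle top at about (276,205) sits centred between the fingers. I'll descend and grip.

>>> drive_tool --pt "0 -0.003 0.03 0 0 0 1" --pt "0 0 0.03 0 0 0 1" --pt "0 0 0.025 0 0 0 1" --pt "0 0 0.015 0 0 0 1" --pt "0 0 0.01 0 0 0 1" --pt "0 0 0 0 0 0 -1" --pt "0 0 0 0 0 0 -1" --pt "0 0 0 0 0 0 -1" --pt "0 0 0 0 0 0 -1" --pt "0 0 0 0 0 0 -1" --newtons 40

```text
t: 6.25
tcp_pos: [0.5235, 0.1166, 0.0909]
tool_rot: [0.986, 0.166, 0.001, -0.002]
force: [-1.4, 4.8, 3.1]
finger_gap: 0.196
gripper_force: 38.9
```

>>> drive_tool --pt "0 -0.008 0 0 0 0 -1" --pt "0 -0.01 0 0 0 0 -1" --pt "0 -0.01 0 0 0 0 -1" --pt "0 -0.01 0 0 0 0 -1" --pt "0 -0.01 0 0 0 0 -1" --pt "0 -0.01 0 0 0 0 -1" --pt "0 -0.006 0 0 0 0 -1" --pt "0 0 0 0 0 0 -1" --pt "0 0 0 0 0 0 -1"

```text
t: 7.15
tcp_pos: [0.5037, 0.1748, 0.0908]
tool_rot: [0.986, 0.168, 0.002, 0.001]
force: [1.0, -6.1, 6.0]
finger_gap: 0.202
gripper_force: 39.5
```

Run:
```python
from h import *
p=np.load('p.npy');s=manip.sense();i=lambda w:(np.array([[np.cos(p[2]),np.sin(p[2])],[-np.sin(p[2]),np.cos(p[2])]])@(w[:2]-p[:2])*1000).round(1)
print(s['tcp_pos'],i(s['tcp_pos']),s['force'],s['finger_gap'],s['gripper_force'])
d=snap('wrist');t=snap('top');sc=snap('scene')
for n,x in(('wrist',d),('top',t),('scene',sc)):
    C=cloud(x);a=x['image'].astype(int);r,g,b=a[...,0],a[...,1],a[...,2]
    nr=(abs(C[...,0]-.52)<.08)&(abs(C[...,1])<.08)&(C[...,2]>.03)&(C[...,2]<.09)
    for nm,m in(('red',(r>90)&(g<60)&(b<60)),('yel',(r>110)&(g>80)&(b<60))):
        v,u=np.nonzero(m&nr)
        if len(u):print(n,nm,len(u),'u',u.min(),u.max(),'v',v.min(),v.max(),i(C[m&nr].mean(0)),C[m&nr][:,2].mean())
np.savez('d2.npz',d=d['image'],s=sc['image'])
A=cv2.resize(d['image'][130:280,360:560],None,fx=4,fy=4,interpolation=cv2.INTER_CUBIC)
cv2.imwrite('pics/w3.png',A[:,:,::-1])
```

```text
[0.50373074 0.17480007 0.09084148] [  3.8 123.8] [ 1.04912385 -6.10093231  6.00166812] 0.20232507561391458 39.53016825020313
top red 13 u 276 279 v 213 216 [-43.8 -59.3] 0.06725092789146195
top yel 17 u 275 278 v 201 205 [ -1.4 -69.7] 0.06575754200127527
scene red 11 u 284 288 v 212 216 [-40.6 -51.2] 0.06368897839352666
scene yel 5 u 274 278 v 222 225 [  5.2 -63. ] 0.05829184190725791
```

View pics/w3.png

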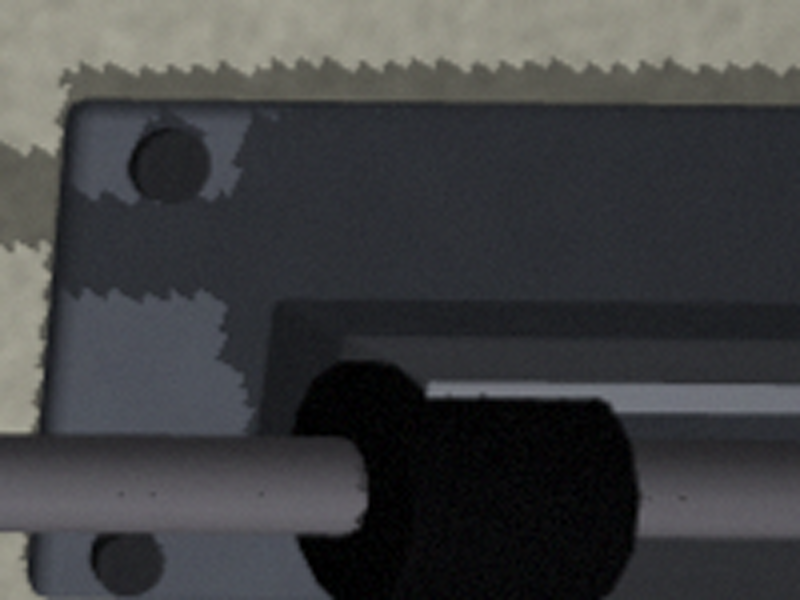

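The wrist camera no longer sees the mark: the crop shows only the bush and the bare rod. The top camera still sees both tips. I'll add the remaining ~8 mm, then measure in the top and scene views rectified to the gauge frame.

>>> drive_tool --pt "0 -0.004 0 0 0 0 -1" --pt "0 -0.004 0 0 0 0 -1" --pt "0 0 0 0 0 0 -1" --pt "0 0 0 0 0 0 -1"

```text
t: 7.7
tcp_pos: [0.5013, 0.1821, 0.0908]
tool_rot: [0.986, 0.168, 0.002, 0.001]
force: [1.6, -5.6, 6.2]
finger_gap: 0.196
gripper_force: 39.5
```

Run:
```python
from h import *
p=np.load('p.npy');s=manip.sense();i=lambda w:(np.array([[np.cos(p[2]),np.sin(p[2])],[-np.sin(p[2]),np.cos(p[2])]])@(w[:2]-p[:2])*1000).round(1)
print(s['tcp_pos'],i(s['tcp_pos']),s['force'],s['gripper_force'])
D=np.load('d.npz');t=snap('top');sc=snap('scene')
c,sn=np.cos(p[2]),np.sin(p[2])
X,Y=np.meshgrid(np.arange(-60,40,.5),np.arange(-150,-20,.5)) # rows y, cols x
def rect(d,im):
    f=210/np.tan(np.radians(d['fov_y'])/2);E=np.linalg.inv(d['extrinsics'])
    W=np.stack([p[0]+(c*X-sn*Y)/1e3,p[1]+(sn*X+c*Y)/1e3,0*X+.068],-1)@E[:3,:3].T+E[:3,3]
    return cv2.remap(im,(d['cx']-f*W[...,0]/W[...,2]).astype('float32'),(d['cy']+f*W[...,1]/W[...,2]).astype('float32'),cv2.INTER_CUBIC)
out=[]
for n,d,im in(('top0',t,D['ti']),('top1',t,t['image']),('sc0',sc,D['si']),('sc1',sc,sc['image'])):
    q=rect(d,im);out.append(q);a=q.astype(float);r,g,b=a[...,0],a[...,1],a[...,2]
    yel=np.clip(np.minimum(r,g)-b-25,0,None);red=np.clip(r-np.maximum(g,b)-40,0,None)*(Y<-30)
    for nm,w in(('yel',yel),('red',red)):
        for x0 in range(-50,10,6):
            k=(X>=x0)&(X<x0+6);S=w[k].sum()
            if S>300:print(n,nm,x0,int(S),round((w*Y)[k].sum()/S,1))
pad=np.full((260,4,3),255,'uint8')
A=np.hstack([np.hstack([o,pad]) for o in out])[50:240]
A=cv2.resize(A,(800,int(A.shape[0]*800/A.shape[1])),interpolation=cv2.INTER_CUBIC)
# larger: only views 1 and 3
B=np.hstack([out[1][100:200,20:140],out[3][100:200,20:140]])
cv2.imwrite('pics/f.png',cv2.resize(B,None,fx=3.3,fy=5,interpolation=cv2.INTER_CUBIC)[:,:,::-1])
```

```text
[0.50125092 0.18206363 0.0908395 ] [  3.8 131.5] [ 1.61092265 -5.57390753  6.21344058] 39.530997136607766
top0 yel -26 1843 -130.3
top0 yel -20 1389 -130.2
top0 yel -14 2878 -130.6
top0 yel -8 5917 -130.8
top0 yel -2 6418 -130.4
top0 yel 4 2442 -131.1
top0 red -50 10948 -58.8
top0 red -44 13289 -58.5
top0 red -38 2178 -59.5
top0 red -32 301 -58.2
top1 yel -26 2922 -60.8
top1 yel -20 3252 -61.5
top1 yel -14 5774 -61.3
top1 yel -8 11907 -61.9
top1 yel -2 13106 -61.9
top1 yel 4 7756 -61.8
top1 red -50 21797 -58.9
top1 red -44 27719 -58.6
top1 red -38 7052 -58.7
top1 red -32 1407 -58.3
sc0 yel -32 1693 -127.5
sc0 yel -26 4300 -127.0
sc0 yel -20 3443 -127.0
sc0 yel -14 4352 -127.2
sc0 yel -8 6865 -128.1
sc0 yel -2 7229 -128.4
sc0 yel 4 4049 -127.7
sc0 red -50 14275 -52.9
sc0 red -44 20801 -52.7
sc0 red -38 21568 -52.5
sc0 red -32 7251 -52.1
sc1 yel -32 2486 -58.2
sc1 yel -26 5535 -58.4
sc1 yel -20 6324 -58.8
sc1 yel -14 6360 -58.2
sc1 yel -8 12080 -57.9
sc1 yel -2 16765 -57.7
sc1 yel 4 11673 -57.1
sc1 red -50 27135 -53.4
sc1 red -44 34941 -53.1
sc1 red -38 29926 -52.9
sc1 red -32 7489 -51.6
```

The pointer is short of the mark by about 2.5 mm (top), 2.2 mm (earlier wrist estimate) or up to about 6 mm (scene, biased by the block's height). I'll advance 3 mm and look at both rectified views.

>>> drive_tool --pt "0 -0.003 0 0 0 0 -1" --pt "0 0 0 0 0 0 -1" --pt "0 0 0 0 0 0 -1" --pt "0 0 0 0 0 0 -1"

```text
t: 8.2
tcp_pos: [0.5003, 0.1848, 0.0908]
tool_rot: [0.986, 0.168, 0.002, 0.001]
force: [1.6, -5.0, 5.9]
finger_gap: 0.2
gripper_force: 39.5
```

Run:
```python
from h import *
p=np.load('p.npy');c,sn=np.cos(p[2]),np.sin(p[2]);print(manip.sense()['tcp_pos'])
X,Y=np.meshgrid(np.arange(-55,15,.18),np.arange(-35,-85,-.18)) # +y up
B=[]
for n in('top','scene'):
    d=snap(n);f=210/np.tan(np.radians(d['fov_y'])/2);E=np.linalg.inv(d['extrinsics'])
    W=np.stack([p[0]+(c*X-sn*Y)/1e3,p[1]+(sn*X+c*Y)/1e3,0*X+.068],-1)@E[:3,:3].T+E[:3,3]
    q=cv2.remap(d['image'],(d['cx']-f*W[...,0]/W[...,2]).astype('float32'),(d['cy']+f*W[...,1]/W[...,2]).astype('float32'),cv2.INTER_CUBIC)
    a=q.astype(float);r,g,b=a[...,0],a[...,1],a[...,2]
    yel=np.clip(np.minimum(r,g)-b-25,0,None);red=np.clip(r-np.maximum(g,b)-40,0,None)
    for nm,w in(('yel',yel),('red',red)):
        for x0 in range(-50,-14,4):
            k=(X>=x0)&(X<x0+4);S=w[k].sum()
            if S>3000:print(n,nm,x0,int(S),round((w*Y)[k].sum()/S,1))
    B.append(np.clip(q.astype(float)*1.4,0,255).astype('uint8'))
B=np.hstack(B);cv2.imwrite('pics/f2.png',cv2.resize(B,None,fx=1,fy=2)[:,:,::-1]);print(B.shape)
```

```text
[0.50034677 0.18476884 0.09083225]
top yel -26 20640 -59.1
top yel -22 30995 -58.7
top yel -18 24313 -58.6
top red -50 110649 -59.0
top red -46 142529 -58.8
top red -42 135975 -58.3
top red -38 43081 -58.8
top red -34 11230 -58.7
top red -30 5400 -58.2
scene yel -30 24527 -55.6
scene yel -26 32711 -55.4
scene yel -22 34534 -55.7
scene yel -18 32278 -55.7
scene red -50 133596 -53.6
scene red -46 173061 -53.0
scene red -42 179624 -53.1
scene red -38 162233 -53.1
scene red -34 97033 -51.9
scene red -30 6627 -50.1
(278, 778, 3)
```

View pics/f2.png

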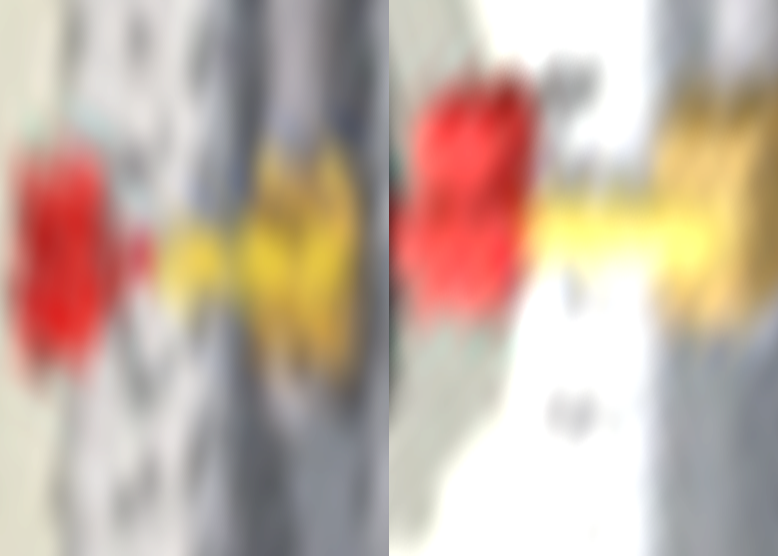

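In the rectified top view the pointer (row about 262) meets the mark tip (row about 258) within 1 mm. The scene view puts the mark about 3 mm further out, which fits the block's visible side face. I'll nudge 1 mm and hold.

>>> drive_tool --pt "0 -0.001 0 0 0 0 -1" --pt "0 0 0 0 0 0 -1" --pt "0 0 0 0 0 0 -1" --pt "0 0 0 0 0 0 -1" --pt "0 0 0 0 0 0 -1" --pt "0 0 0 0 0 0 -1" --pt "0 0 0 0 0 0 -1" --pt "0 0 0 0 0 0 -1"

```text
t: 9.1
tcp_pos: [0.5, 0.1857, 0.0908]
tool_rot: [0.986, 0.168, 0.002, 0.001]
force: [1.1, -5.4, 6.3]
finger_gap: 0.197
gripper_force: 39.5
```

Run:
```python
from h import *
s=manip.sense();print(s['tcp_pos'],s['gripper_force'],abs(s['qd']).max())
t=snap('scene');C=cloud(t);r=t['image'].astype(int)
m=(r[...,0]>90)&(r[...,1]<60)&(r[...,2]<60)&(C[...,2]>.04)&(abs(C[...,0]-.68)<.05)&(abs(C[...,1])<.05)
z=np.median(C[m][:,2]);print('paddle',m.sum(),z)
if z<.088 and s['gripper_force']>10: print(manip.sign_off())
```

```text
[0.50002575 0.18566522 0.09083141] 39.526098193600774 0.0011182145527521268
paddle 24 0.07378383888181139
the job is handed in; nothing more can be done
None
```

I handed the job in with the lever down and the gripper holding the handle still at about 39.5 N; the rod is out about 72 mm, with the pointer on the red mark to within about 1 mm in the top view (the scene view read about 3 mm short), and the sign-off gave no verdict.

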